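Click the condenser turret back to brightfield

TASK

The phase-contrast work is done: put the inverted microscope back to brightfield. With a fingertip on the knurled rim of the condenser turret, turn it by friction, whichever way you like, until its plain open hole clicks into place under the lamp, and leave it resting in that click. Do not grasp, lift or disturb anything, least of all the culture dish on the stage.

Things in the scene. Friction and masses are not known exactly. Their poses are not given: they have to be found in the camera images.
- microscope: white inverted microscope, fixed; origin on the bench under its optical axis, z up. Eyepieces lie to its -y (to 340 mm out), the pillar to its +y; its long side (-x) faces the robot, at most 0.32 rad askew. Base 200 x 430 mm; stage 200 x 250 mm, top 190 mm up. Black condenser carrier, 236 to 284 mm up, reaches to x = -89 mm and bears the turret.
- turret_pivot (a point): centre of the turret's top face, 303 mm above the bench, 42 mm from the optical axis towards the microscope's -x; has the microscope's axes, does not turn. The turret is a level disc 116 mm across, 18 mm thick (285 to 303 mm up), turning on its vertical axis; black knurled upright rim, friction about 1. It cannot tip or lift. Its half towards -x is open from above and in front.
- turret (a joint): turn of the turret, rad, counter-clockwise positive from above, no end stops. Open hole under the lamp at 0 or 6.283. Click stops every 1.257 rad; a sprung roller pulls it home from about 0.5 rad either side; past half way it pops on to the next stop. Starts at one of the other four stops or left between them (0.7 to 5.6). Turning it takes up to 0.07 N m: 1.2 N along the rim.
- light_axis (a point): point on the optical axis at the height of the turret's top face; does not turn. Above it the black lamp column (radius 26 mm) comes down to 32 mm above the turret; the lamp arm over it (56 mm wide, 438 to 480 mm up, round cap of radius 31 mm to 525 mm) runs from there to the pillar.
- open_hole (a point): point on the turret's top face, 42 mm from the pivot, at its open hole; turns with it, meets light_axis when set. Five places 72 degrees apart on the grey face: the plain black open hole (22 mm) and four phase stops (metal mount, dark glass, pale ring). Opposite the hole a white bar, 18 x 4 mm, points straight away from the lamp when set; opposite the others 1 to 4 white dots.
- dish: clear round culture dish with lid, 57 mm across and 15 mm high, loose on the stage near the optical axis, right under the condenser; origin at the centre of its underside. Must stay where it is (10 mm).
- flask: clear flat culture flask lying on the bench, 86 x 45 x 28 mm, blue cap to its +x; origin under its middle.
- marker: marker pen lying on the bench, 135 x 13 mm, along its x.
- telescope: small black centring telescope standing loose on the stage's corner towards the microscope's +x and -y, 32 mm across and 66 mm high; origin at its foot.
- pipette: white hand pipette lying on the bench, about 215 x 20 x 26 mm, along its x.
- tipbox: box of pipette tips with clear lid, 122 x 82 x 70 mm.
- medium: glass bottle with blue cap, 68 mm across and 155 mm high.
- rack: white tube rack with capped tubes, 90 x 190 mm, 100 mm high.

How it is judged:
On the way:
1. a finger is on the microscope and the turret is turning (contact force between the fingers and microscope above 0.3 N and (velocity of joint turret above 0.05 rad/s or velocity of joint turret below -0.05 rad/s)), for 0.1 s.
At the end, for the whole second after the job is handed in: The open hole rests in its click stop under the lamp (turret within 0.09 rad of 0 or of a full turn, not turning), the dish is within 10 mm and every other loose thing within 20 mm of where it was ((value of joint turret between -0.09 and 0.09 rad or value of joint turret between 6.19319 and 6.37319 rad) and velocity of joint turret between -0.05 and 0.05 rad/s and distance of dish from where it was at the start of the episode below 0.01 m and distance of each of flask, marker, telescope, pipette, tipbox, medium, rack from where it was at the start of the episode below 0.02 m); the robot touches nothing.
It fails at once if the culture dish on the stage is shifted or lifted (distance of dish from where it was at the start of the episode above 0.01 m).
It fails at once if another loose thing is lifted, carried or pushed about (distance of any of flask, marker, telescope, pipette, tipbox, medium, rack from where it was at the start of the episode above 0.02 m).
It also fails if it takes over 61 s, if anything falls off the work surface, if the arm or the gripper's body presses on something with over 40 N, if the wrist force passes 120 N, or if a joint passes its speed limit or range.

ROBOT

A 6-joint arm with a two-finger parallel gripper is mounted at the origin on the work surface. World frame = base frame: x ahead of the robot, y to its left, z up, the work surface at z = 0. Lengths are in m, angles in rad, forces in N, time in s.
With the tool pointing down it reaches from about 0.35 to 0.975 m from the base axis. Payload 4.9 kg.
Tool frame: the origin (TCP) lies midway between the tips of the shut fingers; the grasp point (between the pads) lies behind it (manip.grasp_offset is the y of the grasp point in the tool frame, in m); y points along the fingers, z is the direction in which the jaws open and shut, and the axes are right-handed (so a half turn about y gives the same grasp; the last joint's range is limited). The gripper opens to 85 mm and grips with 20 to 120 N. Pads are 22 mm wide; open, the fingers measure 114 mm over their backs; the gripper's body (76 mm by 85 mm) begins 54 mm behind the grasp point. The pads swing forward as they close: fully open they stand 13 mm farther back than shut.
Start: joints at [-1.255, 0.053, 1.613, -0, 1.476, -0.119], TCP at [0.263, -0.567, 0.231] pointing down, gripper open.
Joint ranges: [-3.01, 3.01], [-1.01, 2.22], [0.06, 2.58], [-1.02, 4.17], [0.09, 2.62], [-3.14, 3.14]. Speed limits (rad/s): [2.57, 2.57, 3.14, 3.14, 3.14, 3.14].

INTERFACE

Orientations are given as a unit quaternion [w, x, y, z].
In Python, from plant import manip gives the robot as it stands. The module is installed in compiled form; this text tells all that it offers.
- The arm moves only by the shell command python3 -m jog 'ROWS'. ROWS is a JSON object of lists of equal length, an entry for each row: "offset": the shift along the world's x, y, z in units of 50 mm (1.0 is 50 mm), a list of three; "angular": the turn, a rotation vector about the world's x, y, z in units of 6 degrees (1.0 is 6 degrees), a list of three; "jaw": the finger opening in mm, from 0 to 85.4. In form: {"offset": [[tx, ty, tz], ...], "angular": [[ax, ay, az], ...], "jaw": [jaw, ...]}. A call has 1 to 12 rows; each row shifts and turns the commanded pose from where the row before left it; what a row does not reach is not made up. A row lasts 1/10 s, in which the tool goes at most 50 mm and 8.59 degrees, less where a joint would pass 70% of its speed; a pose out of reach is approached as far as the arm can. A call is refused whole if a number of a shift passes 1 or a number of a turn 1, either way. A call with a gripper value outside its range is refused whole. The fingers move at their own pace and stop on an object; the grip force is fixed at half the most. Time passes only in rows, so rows that do not move let the fingers close. It gives the time, the measured TCP pose, the force and the opening at its end, in the units of the state.
- manip.state(): the state, without advancing time (a new reading comes with each control period).
- manip.grab_frame(name): name is "scene" or "side" or "wrist"; returns the picture (384x512x3 uint8, blue, green, red); there is no depth.
- manip.camera_model(name): a dict with "fx", "fy", "cx", "cy" (pixels), "rvec" (rotation vector, rad) and "tvec" (3), from world to camera coordinates, as OpenCV has them; the wrist camera has in their place "mount" (4x4, takes a point from camera to tool coordinates, whose origin is the TCP and whose axes are the tool frame's). Camera axes: x right, y down, z forward; pixel columns grow to the right and rows downward; lengths in m; the calibration is good to about 2 mm. A picture is of the moment at which its call begins: read the wrist's pose just before it. camera_model takes no time and is no camera call.
- manip.job_done(): hands the job in, once; it reports no verdict.
The state is a dict: "time": time; "joint_pos": joint angles; "joint_vel": joint speeds; "joint_efforts": joint torques, N m; "tool_pos": TCP position; "tool_rot": TCP orientation; "contact_force": force on the tool from outside, world axes, zero at the start; "ft_torque": the same for the moment, N m; "gripper_width": opening from 0.0 (shut) to 1.0 (fully open).
Only numpy, scipy, OpenCV 4.12 (cv2) and the standard library are available. Lean on these libraries where they do the work, as an engineer would, in place of code of your own. Each camera call takes 0.05 s, during which the arm holds its last target.

## Working session

There is one attempt and no reset: what is moved stays moved. The work goes in short steps, Python scripts to look and compute and a shell command to move; the robot and the scene stay as the last step left them, time stands still between calls to the robot, and variables do not carry over. Pictures are saved under pics/ and viewed, and the job is handed in when it is done.

```bash
mkdir -p pics; cat > h.py <<'E'
import numpy as np, cv2
from scipy.spatial.transform import Rotation as R
from plant import manip
def cam(name,st=None):
    m=manip.camera_model(name); K=np.array([[m['fx'],0,m['cx']],[0,m['fy'],m['cy']],[0,0,1.]])
    if 'mount' in m:
        st=st or manip.state(); q=st['tool_rot']; T=np.eye(4); T[:3,:3]=R.from_quat([q[1],q[2],q[3],q[0]]).as_matrix(); T[:3,3]=st['tool_pos']
        W=np.linalg.inv(T@np.array(m['mount'])); return K,W[:3,:3],W[:3,3]
    return K,cv2.Rodrigues(np.array(m['rvec'],float))[0],np.array(m['tvec'],float).ravel()
def proj(c,P):
    K,Rm,t=c; p=(np.atleast_2d(P)@Rm.T+t)@K.T; return p[:,:2]/p[:,2:]
def ray(c,uv,z):
    K,Rm,t=c; uv=np.atleast_2d(uv).astype(float); d=np.c_[uv,np.ones(len(uv))]@np.linalg.inv(K).T@Rm; o=-Rm.T@t
    return o+d*((z-o[2])/d[:,2])[:,None]
E
python3 - <<'E'
from h import *
for n in ['scene','side','wrist']:
    st=manip.state(); im=manip.grab_frame(n); cv2.imwrite(f'pics/{n}0.png',im); 
    c=cam(n,st); print(n,c[0].ravel().round(1),(-c[1].T@c[2]).round(3),c[1][2].round(2))
print(st, manip.grasp_offset)
E
```

```text
scene [386.5   0.  258.1   0.  386.5 187.9   0.    0.    1. ] [1.261 0.466 1.173] [-0.53 -0.4  -0.74]
side [439.    0.  250.5   0.  439.  194.9   0.    0.    1. ] [ 1.704 -0.659  1.38 ] [-0.66  0.34 -0.67]
wrist [305.4   0.  257.3   0.  305.4 192.8   0.    0.    1. ] [ 0.333 -0.535  0.374] [-0.28 -0.13 -0.95]
{'time': 0.1, 'joint_pos': array([-1.25500312e+00,  5.32789297e-02,  1.61415867e+00,  2.27135216e-05,
        1.47598553e+00, -1.18964075e-01]), 'joint_vel': array([-6.29424325e-04, -1.32275354e-03, -2.13141450e-03, -1.38095360e-03,
        5.91608920e-04, -1.17695838e-05]), 'joint_efforts': array([-1.06022890e-04, -3.94904423e+01, -3.71361852e+01, -1.73272547e-04,
        3.90290399e-03,  1.65596919e-05]), 'tool_pos': array([ 0.26309546, -0.56630984,  0.23019215]), 'tool_rot': array([ 0.15244577, -0.15255703,  0.69111054, -0.68982089]), 'contact_force': array([ 0.90946654, -0.12464655,  0.12182667]), 'ft_torque': array([-0.00049859, -0.01154656, -0.02236637]), 'gripper_width': 1.000209603945353} -0.0187
```

View pics/scene0.png

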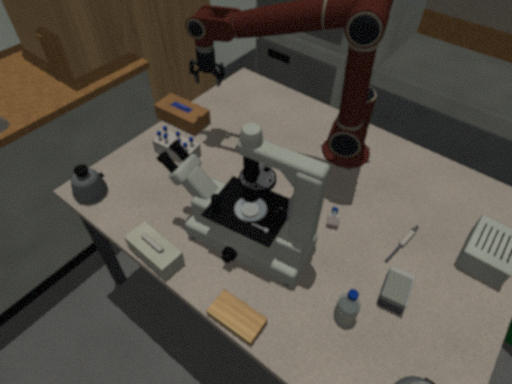

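View pics/side0.png

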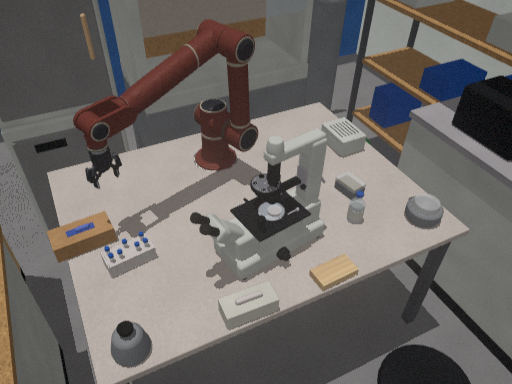

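View pics/wrist0.png

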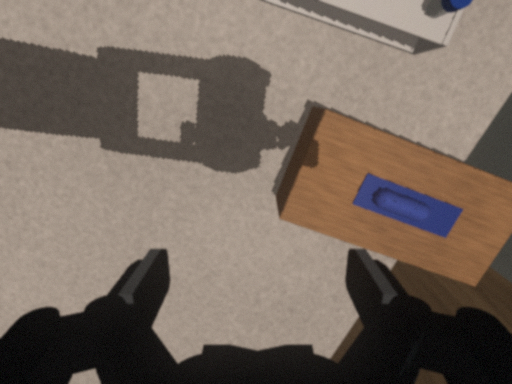

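The scene view shows the microscope at about (255,200), lamp cap at (252,135) and turret disc at (260,180). The side view shows the cap at (275,148) and turret at (265,184). I'll zoom in on both.

```bash
python3 - <<'E'
import cv2,numpy as np
a=cv2.imread('pics/scene0.png')[110:270,170:340]; b=cv2.imread('pics/side0.png')[125:285,190:360]
f=lambda x:cv2.resize(x,None,fx=4.5,fy=3.5*4.5/3.5*0.83,interpolation=3)
cv2.imwrite('pics/za.png',cv2.resize(a,None,fx=3.7,fy=3.7,interpolation=2)); cv2.imwrite('pics/zb.png',cv2.resize(b,None,fx=3.7,fy=3.7,interpolation=2))
E
```

```text
(no output)
```

View pics/za.png

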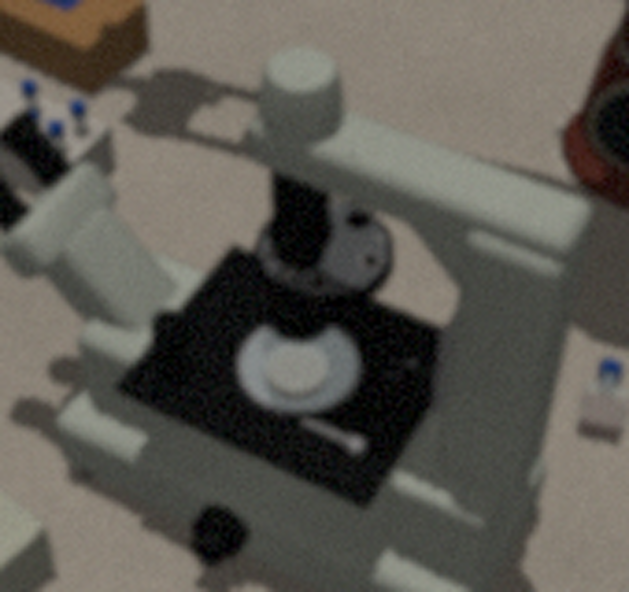

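View pics/zb.png

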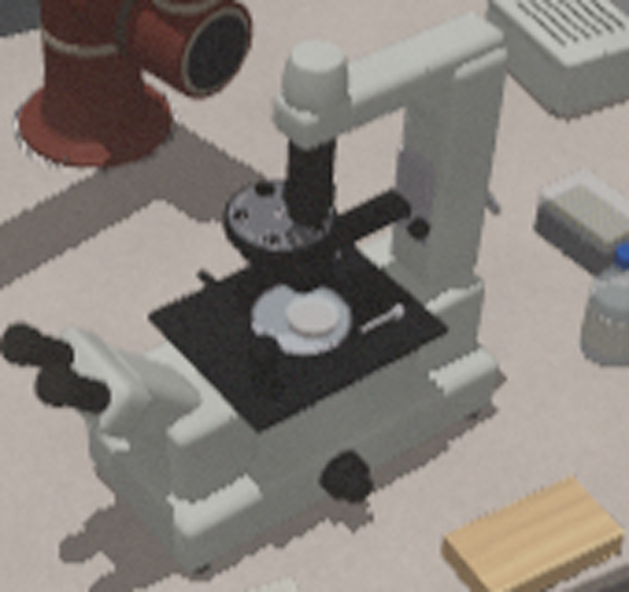

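```bash
cat > m.py <<'E'
from h import *
S=cam('scene');D=cam('side')
A=lambda u,v:np.array([170+u/3.7,110+v/3.7]); B=lambda u,v:np.array([190+u/3.7,125+v/3.7])
if __name__=='__main__':
    for n,c,p,z in [('scene ++',S,A(365,506),.19),('scene +-',S,A(120,386),.19),('scene --',S,A(235,250),.19),
     ('side ++',D,B(447,328),.19),('side +-',D,B(262,430),.19),('side --',D,B(150,318),.19),
     ('scene cap',S,A(302,68),.525),('side cap',D,B(318,60),.525),('side hole',D,B(265,189),.303),('scene hole',S,A(358,218),.303),('side tur',D,B(280,217),.303)]:
        print(n,ray(c,p,z)[0].round(4))
E
python3 m.py
```

```text
scene ++ [0.7218 0.1061 0.19  ]
scene +- [ 0.7565 -0.1342  0.19  ]
scene -- [ 0.57   -0.1624  0.19  ]
side ++ [0.7264 0.1006 0.19  ]
side +- [ 0.7689 -0.1394  0.19  ]
side -- [ 0.578  -0.1731  0.19  ]
scene cap [ 0.641  -0.0266  0.525 ]
side cap [ 0.6545 -0.033   0.525 ]
side hole [ 0.5615 -0.0321  0.303 ]
scene hole [ 0.5545 -0.033   0.303 ]
side tur [ 0.6078 -0.0389  0.303 ]
```

```bash
python3 - <<'E'
from h import *
st=manip.state();q=st['tool_rot'];Rt=R.from_quat([q[1],q[2],q[3],q[0]]).as_matrix()
print(Rt.round(2)); print(np.array(manip.camera_model('wrist')['mount']).round(3))
# scope frame coords
yaw=.165;ax=np.array([.649,-.031]);X=np.array([np.cos(yaw),np.sin(yaw)]);Y=np.array([-X[1],X[0]])
p=ax-.042*X;print('pivot',p)
from m import *
c=ray(S,[[x,y] for x,y in [A(358,218),A(370,260)]],.303); d=ray(D,[B(265,189),B(238,212),B(272,240)],.303)
for P in (*c,*d):
    v=P[:2]-p; print(np.hypot(*v).round(4),np.degrees(np.arctan2(v@Y,v@X)).round(1))
im=cv2.imread('pics/side0.png')[165:205,240:300];cv2.imwrite('pics/zc.png',cv2.resize(im,None,fx=12,fy=12,interpolation=2))
im=cv2.imread('pics/scene0.png')[155:200,230:290];cv2.imwrite('pics/zd.png',cv2.resize(im,None,fx=12,fy=12,interpolation=2))
E
```

```text
[[-0.91 -0.    0.42]
 [-0.42  0.   -0.91]
 [-0.   -1.   -0.  ]]
[[-0.     0.953  0.304 -0.076]
 [ 0.001 -0.304  0.953 -0.144]
 [ 1.     0.001 -0.001  0.001]
 [ 0.     0.     0.     1.   ]]
pivot [ 0.60757043 -0.0378986 ]
0.0533 165.2
0.047 105.9
0.0464 163.3
0.044 -134.5
0.0375 -50.8
```

View pics/zc.png

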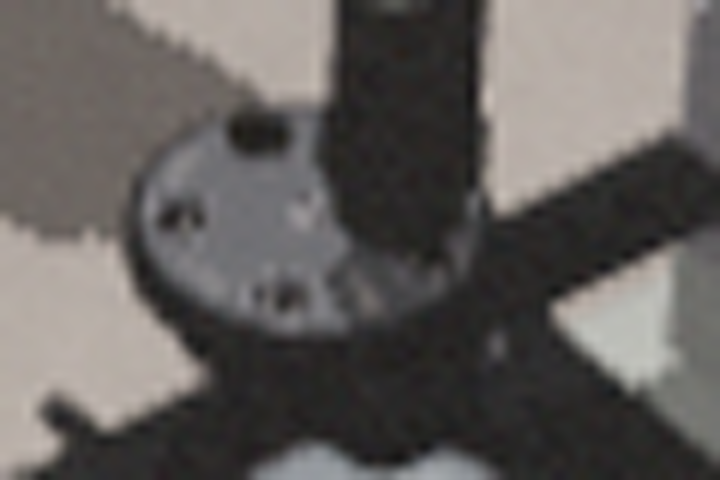

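View pics/zd.png

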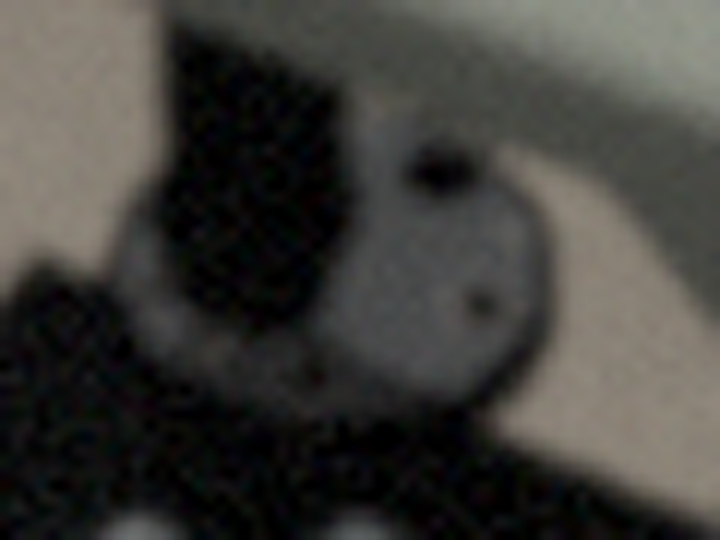

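The plain black hole (solid, no mount) sits near (258,132) in the side zoom, about 164° from the scope's +x. That puts the turret at about 2.86 rad, and clockwise is the shorter way. I'll move the hand to a viewing pose in front of the turret and check this from close up.

```bash
python3 -m jog '{"offset":[[0,0,0.7],[0,0,0.7],[0.1,0,0.7],[0.2,0.3,0.7],[0.4,0.6,0.5],[0.4,0.8,0.5],[0.4,0.8,0],[0.4,0.8,0],[0.4,0.8,0],[0.4,0.8,0],[0.4,0.8,0],[0.4,0.8,0]],"angular":[[0,0,0.5],[0,0,1],[0,0,1],[0,0,1],[0,0,1],[0,0,1],[0,0,1],[0,0,1],[0,0,1],[0,0,1],[0,0,1],[0,0,1]],"jaw":[0,0,0,0,0,0,0,0,0,0,0,0]}'
python3 -c "
from h import *
s=manip.state();q=s['tool_rot'];print(R.from_quat([q[1],q[2],q[3],q[0]]).as_matrix().round(2),s['joint_pos'].round(2))"
```

```text
time: 1.35
tool_pos: [0.4381, -0.241, 0.4204]
tool_rot: [0.518, -0.518, 0.482, -0.482]
contact_force: [0.2, 0.0, -0.8]
gripper_width: -0.001
[[ 0.07 -0.    1.  ]
 [-1.    0.    0.07]
 [-0.   -1.   -0.  ]] [-0.65 -0.29  1.62  0.    1.81 -0.72]
```

```bash
python3 -m jog '{"offset":[[0.1,0.8,0],[0.1,0.8,0],[0.1,0.8,0],[0.1,0.8,0],[0,0.5,0],[0,0,0],[0,0,0]],"angular":[[0,0,0.3],[0,0,0.3],[0,0,0.3],[0,0,0],[0,0,0],[0,0,0],[0,0,0]],"jaw":[0,0,0,0,0,0,0]}'
python3 - <<'E'
from h import *
st=manip.state(); im=manip.grab_frame('wrist'); c=cam('wrist',st)
np.savez('w1.npz',K=c[0],R=c[1],t=c[2]); cv2.imwrite('pics/w1.png',im); cv2.imwrite('pics/w1z.png',cv2.resize(im,(768,576),interpolation=2))
print(st['tool_pos'],st['joint_pos'].round(2)); print(proj(c,[[.6076,-.0379,.303],[.649,-.031,.303]]))
E
```

```text
time: 2.05
tool_pos: [0.4577, -0.0577, 0.4205]
tool_rot: [-0.539, 0.539, -0.457, 0.458]
contact_force: [-0.6, -0.2, 0.0]
gripper_width: 0.002
[ 0.45769532 -0.05771061  0.42048176] [-0.29 -0.38  1.69 -0.    1.83 -0.45]
[[427.44252265 191.48122257]
 [474.3499475  191.44476963]]
```

View pics/w1z.png

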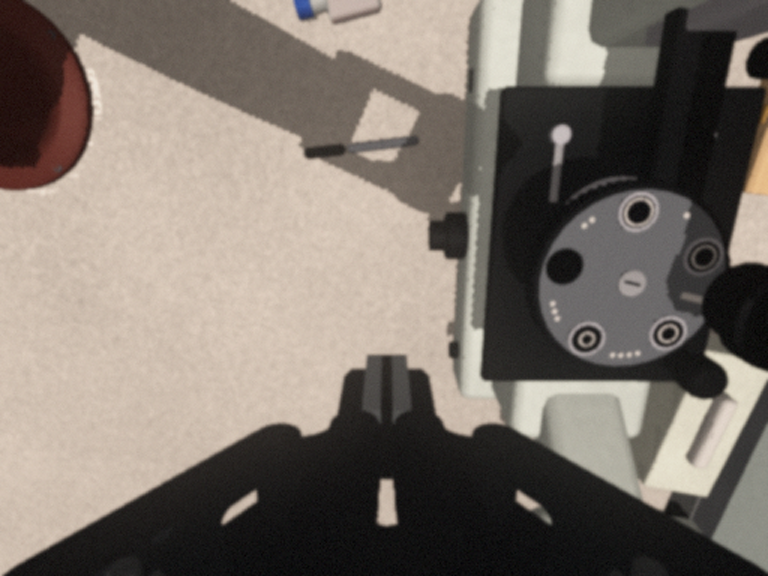

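The wrist view clearly shows the turret: plain hole at zoomed (565,266), pivot screw at (632,284), and four mounts at (639,212), (704,257), (668,333) and (587,339).

```bash
python3 - <<'E'
from h import *
d=np.load('w1.npz');c=(d['K'],d['R'],d['t'])
P=np.array([[632,284],[565,266],[639,212],[704,257],[668,333],[587,339]])/1.5
W=ray(c,P,.303);print(W.round(4)); print(W[1:].mean(0))
p=W[1:,:2].mean(0); v=W[1:,:2]-p; print(np.hypot(*v.T).round(4),(np.degrees(np.arctan2(v[:,1],v[:,0]))).round(1))
# stage corners at -x edge
E=ray(c,np.array([[503,87],[482,379]])/1.5,.19); print(E.round(4)); e=E[0]-E[1]; print('len',np.hypot(*e[:2]),'yaw',np.arctan2(-e[0],e[1]))
E
```

```text
[[ 0.6016 -0.0369  0.303 ]
 [ 0.5591 -0.0327  0.303 ]
 [ 0.5916  0.0048  0.303 ]
 [ 0.6377 -0.0141  0.303 ]
 [ 0.6337 -0.0636  0.303 ]
 [ 0.5856 -0.0756  0.303 ]]
[ 0.60154366 -0.03623707  0.303     ]
[0.0426 0.0422 0.0424 0.0422 0.0425] [ 175.2  103.6   31.4  -40.4 -112. ]
[[ 0.5239  0.0722  0.19  ]
 [ 0.5638 -0.1701  0.19  ]]
len 0.24558181408994118 yaw 0.16321171683802788
```

```bash
python3 -m jog '{"offset":[[0,0,0],[0,-0.1,0],[0.1,-0.1,0],[0.1,-0.1,0],[0.1,-0.1,0],[0.1,-0.1,0],[0.1,-0.1,0],[0.1,-0.1,0],[0.1,-0.1,0],[0.1,-0.1,0],[0.1,0,0],[0.1,0,0]],"angular":[[0,0,1],[0,0,1],[0,0,1],[0,0,1],[0,0,1],[0,0,1],[0,0,1],[0,0,1],[0,0,1],[0,0,1],[0,0,1],[0,0,1]],"jaw":[0,0,0,0,0,0,0,0,0,0,0,0]}'
python3 -m jog '{"offset":[[0.1,0,0],[0.1,-0.1,0],[0.1,0,0],[0.1,0,0],[0.1,0,0],[0,0,-0.3],[0,0,-0.3],[0,0,-0.4],[0,0,-0.4],[0,0,0],[0,0,0]],"angular":[[0,0,1],[0,0,1],[0,0,1],[0,0,1],[0,0,1],[0,0,1],[0,0,1],[0,0,1],[0,0,0.8],[0,0,0],[0,0,0]],"jaw":[0,0,0,0,0,0,0,0,0,0,0]}'
cat > g.py <<'E'
from h import *
p=np.array([.6016,-.0365])
s=manip.state();q=s['tool_rot'];M=R.from_quat([q[1],q[2],q[3],q[0]]).as_matrix()
v=s['tool_pos'][:2]-p
th=np.arctan2(v[1],v[0]);rh=v/np.hypot(*v);F=s['contact_force'][:2]
print('r',np.hypot(*v).round(4),'ang',np.degrees(th)%360,'yaw(x)',np.degrees(np.arctan2(M[1,0],M[0,0]))%360,'Frad',F@rh,'Ftan_ccw',F@[-rh[1],rh[0]],'pos',s['tool_pos'].round(4),'j',s['joint_pos'].round(2),'t',s['time'])
E
python3 g.py
```

```text
time: 3.3
tool_pos: [0.5078, -0.1047, 0.4202]
tool_rot: [-0.705, 0.705, -0.053, 0.053]
contact_force: [0.1, -0.3, -0.5]
gripper_width: -0.001
time: 4.4
tool_pos: [0.5325, -0.1089, 0.3505]
tool_rot: [0.656, -0.656, -0.264, 0.265]
contact_force: [0.1, 0.0, 0.5]
gripper_width: 0.002
r 0.1 ang 226.34258323534445 yaw(x) 43.91324442738082 Frad -0.044112932630874464 Ftan_ccw 0.036509211088734325 pos [ 0.5325 -0.1089  0.3505] j [-0.34 -0.18  1.64 -0.    1.68 -2.68] t 4.4
```

```bash
python3 -m jog '{"offset":[[0,0,-0.4],[0,0,-0.4],[0,0,-0.4],[0.1,0.1,0],[0.1,0.1,0],[0.1,0.1,0],[0,0,0],[0,0,0]],"angular":[[0,0,0.1],[0,0,0.1],[0,0,0.2],[0,0,0],[0,0,0],[0,0,0],[0,0,0],[0,0,0]],"jaw":[0,0,0,0,0,0,0,0]}'
python3 g.py; python3 - <<'E'
from h import *
for n in ('wrist','side'):
    st=manip.state();im=manip.grab_frame(n); 
    if n=='side': im=im[125:285,190:360]; im=cv2.resize(im,None,fx=3.7,fy=3.7,interpolation=2)
    else: im=cv2.resize(im,(768,576))
    cv2.imwrite(f'pics/{n}2.png',im)
E
```

```text
time: 5.2
tool_pos: [0.5484, -0.0927, 0.2919]
tool_rot: [-0.649, 0.65, 0.28, -0.279]
contact_force: [0.3, 1.0, -0.2]
gripper_width: 0.006
r 0.0774 ang 226.53936255247606 yaw(x) 46.53356181478223 Frad -0.9527137120621728 Ftan_ccw -0.42682871752469526 pos [ 0.5484 -0.0927  0.2919] j [-0.3  -0.14  1.7  -0.    1.58 -2.68] t 5.2
```

View pics/wrist2.png

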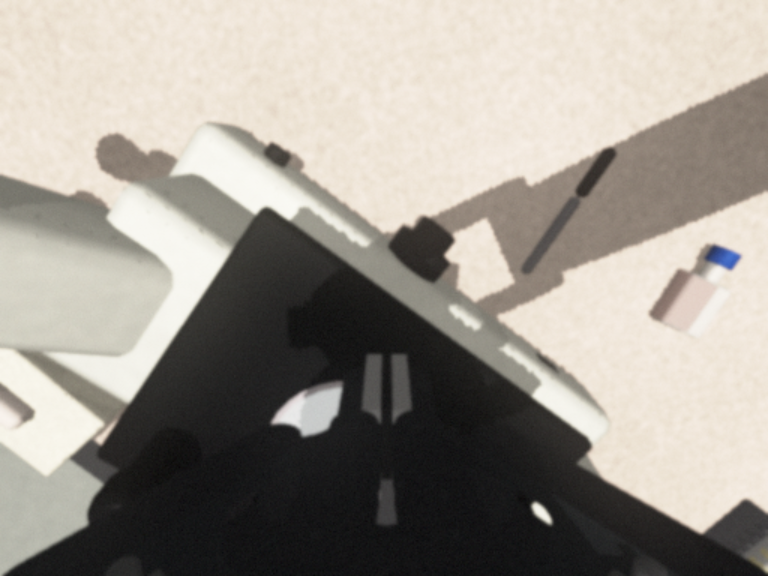

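View pics/side2.png

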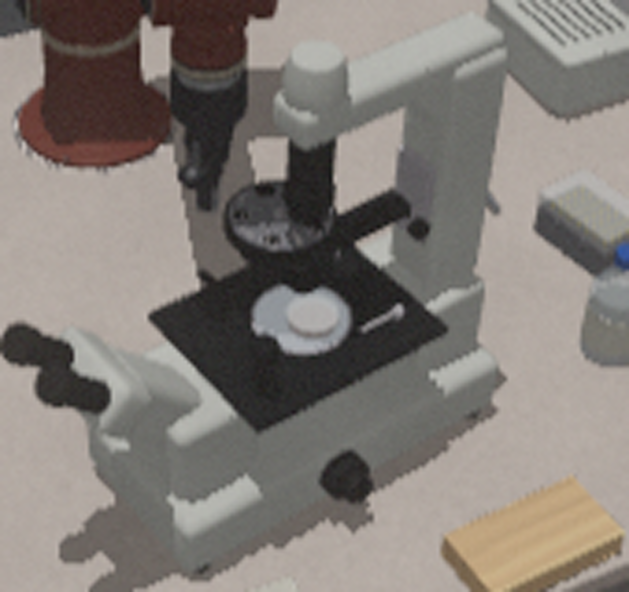

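The fingertip hangs just outside the rim: at about (205,205) in the side zoom, with the shut tips at (387,385) in the wrist view. Now I'll creep in until it touches.

```bash
python3 -m jog '{"offset":[[0.05,0.05,-0.05],[0.04,0.04,0],[0,0,0],[0,0,0]],"angular":[[0,0,0],[0,0,0],[0,0,0],[0,0,0]],"jaw":[0,0,0,0]}'
python3 g.py
python3 -m jog '{"offset":[[0.03,0.03,0],[0,0,0],[0,0,0]],"angular":[[0,0,0],[0,0,0],[0,0,0]],"jaw":[0,0,0]}'
python3 g.py
```

```text
time: 5.7
tool_pos: [0.5523, -0.0883, 0.2881]
tool_rot: [0.65, -0.65, -0.279, 0.279]
contact_force: [-0.2, 0.4, 0.4]
gripper_width: -0.005
r 0.0715 ang 226.37633522195546 yaw(x) 46.518617906942616 Frad -0.13160642260404357 Ftan_ccw -0.41066198592184117 pos [ 0.5523 -0.0883  0.2881] j [-0.29 -0.13  1.7  -0.    1.58 -2.67] t 5.7
time: 6.0
tool_pos: [0.5538, -0.0868, 0.2882]
tool_rot: [-0.65, 0.65, 0.279, -0.279]
contact_force: [-0.3, 0.2, 0.2]
gripper_width: -0.003
r 0.0694 ang 226.4468987647329 yaw(x) 46.516321688709084 Frad -0.0005670911559633932 Ftan_ccw -0.35136453203187507 pos [ 0.5538 -0.0868  0.2882] j [-0.29 -0.13  1.7  -0.    1.57 -2.67] t 6.0
```

```bash
python3 -m jog '{"offset":[[0.03,0.03,0],[0,0,0],[0,0,0]],"angular":[[0,0,0],[0,0,0],[0,0,0]],"jaw":[0,0,0]}'
python3 g.py
python3 -m jog '{"offset":[[0.03,0.03,0],[0,0,0],[0,0,0]],"angular":[[0,0,0],[0,0,0],[0,0,0]],"jaw":[0,0,0]}'
python3 g.py
```

```text
time: 6.3
tool_pos: [0.5546, -0.0861, 0.2882]
tool_rot: [-0.649, 0.65, 0.278, -0.28]
contact_force: [-4.1, -3.7, 0.4]
gripper_width: 0.005
r 0.0683 ang 226.58138658252867 yaw(x) 46.473878027991795 Frad 5.515602387276555 Ftan_ccw -0.4935922254590564 pos [ 0.5546 -0.0861  0.2882] j [-0.29 -0.13  1.69 -0.    1.58 -2.67] t 6.3
time: 6.6
tool_pos: [0.5548, -0.0862, 0.2883]
tool_rot: [-0.649, 0.651, 0.276, -0.281]
contact_force: [-8.6, -8.7, 2.6]
gripper_width: 0.001
r 0.0683 ang 226.73693246742383 yaw(x) 46.40499982881542 Frad 12.297327591940597 Ftan_ccw -0.30444970822867634 pos [ 0.5548 -0.0862  0.2883] j [-0.28 -0.12  1.69 -0.01  1.58 -2.66] t 6.6
```

```bash
cat > plan.py <<'E'
import sys,numpy as np
th0,n,r,dr=map(float,sys.argv[1:5]); st=4.2; n=int(n); dr/=1000
# dr: additional radial mm spread over stroke
th=np.radians(th0-st*np.arange(n+1)); rr=r+dr*np.linspace(0,1,n+1)
P=np.c_[rr*np.cos(th),rr*np.sin(th)]/.05; P=np.round(P-P[0],2); print(np.diff(P,axis=0).round(2).tolist())
E
python3 plan.py 226.6 18 .0665 0
```

```text
[[-0.07, 0.07], [-0.06, 0.07], [-0.06, 0.08], [-0.05, 0.09], [-0.05, 0.08], [-0.03, 0.09], [-0.04, 0.09], [-0.02, 0.1], [-0.02, 0.09], [-0.01, 0.1], [-0.01, 0.1], [0.01, 0.09], [0.01, 0.1], [0.01, 0.1], [0.03, 0.09], [0.03, 0.09], [0.04, 0.09], [0.04, 0.09]]
```

```bash
python3 -m jog '{"offset":[[-0.07,0.07,0],[-0.06,0.07,0],[-0.06,0.08,0],[-0.05,0.09,0]],"angular":[[0,0,-0.7],[0,0,-0.7],[0,0,-0.7],[0,0,-0.7]],"jaw":[0,0,0,0]}'
python3 g.py
python3 - <<'E'
from h import *
im=manip.grab_frame('side')[165:205,240:300];cv2.imwrite('pics/s3.png',cv2.resize(im,None,fx=12,fy=12,interpolation=2))
E
```

```text
time: 7.0
tool_pos: [0.5419, -0.0706, 0.2883]
tool_rot: [-0.683, 0.685, 0.176, -0.183]
contact_force: [-13.3, -8.2, 4.1]
gripper_width: 0.003
r 0.0687 ang 209.69843877760164 yaw(x) 29.41631732094506 Frad 15.656666886840199 Ftan_ccw 0.5397873719926343 pos [ 0.5419 -0.0706  0.2883] j [-0.26 -0.16  1.72 -0.01  1.58 -2.35] t 7.0
```

View pics/s3.png

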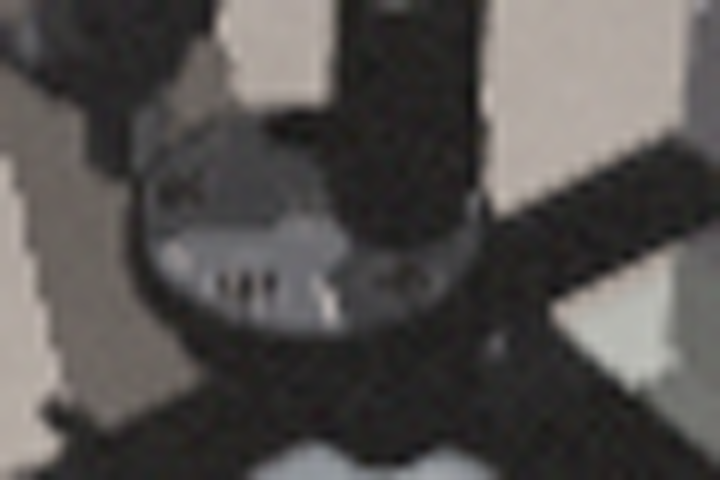

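The turret follows the finger: the hole has moved behind the lamp column, to about (300,122), and the white bar is in view at (328,300). I'll continue with slightly less pressing force.

```bash
python3 -m jog '{"offset":[[-0.06,0.08,0],[-0.04,0.09,0],[-0.04,0.09,0],[-0.02,0.1,0],[-0.02,0.09,0],[-0.01,0.1,0]],"angular":[[0,0,-0.7],[0,0,-0.7],[0,0,-0.7],[0,0,-0.7],[0,0,-0.7],[0,0,-0.7]],"jaw":[0,0,0,0,0,0]}'
python3 g.py
```

```text
time: 7.65
tool_pos: [0.5322, -0.0417, 0.2882]
tool_rot: [-0.706, 0.707, 0.023, -0.029]
contact_force: [-14.4, -3.9, 5.0]
gripper_width: 0.002
r 0.0696 ang 184.2898883693745 yaw(x) 4.262786845897528 Frad 14.679143490074315 Ftan_ccw 2.812812017522101 pos [ 0.5322 -0.0417  0.2882] j [-0.22 -0.19  1.75 -0.    1.59 -1.86] t 7.65
```

```bash
python3 -m jog '{"offset":[[-0.02,0.1,0],[0.01,0.1,0],[0.01,0.1,0],[0.01,0.1,0],[0.03,0.1,0],[0.03,0.09,0],[0.04,0.09,0]],"angular":[[0,0,-0.7],[0,0,-0.7],[0,0,-0.7],[0,0,-0.7],[0,0,-0.7],[0,0,-0.7],[0,0,-0.7]],"jaw":[0,0,0,0,0,0,0]}'
python3 g.py
python3 - <<'E'
from h import *
im=manip.grab_frame('side')[165:205,240:300];cv2.imwrite('pics/s4.png',cv2.resize(im,None,fx=12,fy=12,interpolation=2))
im=manip.grab_frame('scene')[110:220,190:340];cv2.imwrite('pics/c4.png',cv2.resize(im,None,fx=5,fy=5,interpolation=2))
E
```

```text
time: 8.35
tool_pos: [0.5386, -0.0052, 0.2882]
tool_rot: [0.691, -0.69, 0.156, -0.151]
contact_force: [-9.3, 3.4, 4.0]
gripper_width: -0.004
r 0.0704 ang 153.55534485363881 yaw(x) 334.98155774671005 Frad 9.832568601130001 Ftan_ccw 1.1418490510610217 pos [ 0.5386 -0.0052  0.2882] j [-0.15 -0.18  1.74  0.    1.59 -1.28] t 8.35
```

View pics/s4.png

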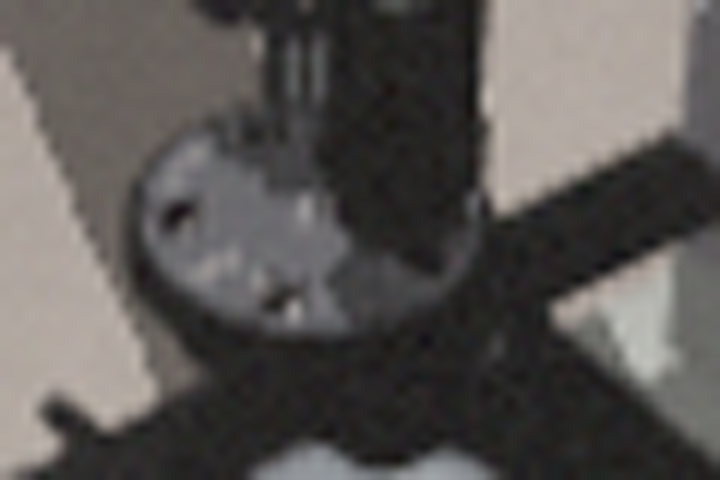

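View pics/c4.png

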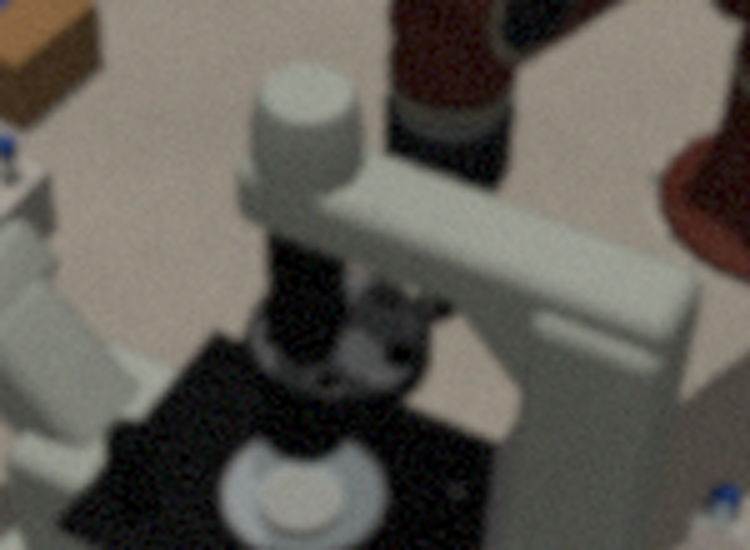

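```bash
python3 -m jog '{"offset":[[-0.18,0.09,0],[-0.18,0.09,0],[-0.18,0.09,0],[0,0,0],[0,0,0]],"angular":[[0,0,0],[0,0,0],[0,0,0],[0,0,0],[0,0,0]],"jaw":[0,0,0,0,0]}'
python3 g.py
python3 - <<'E'
from h import *
c=cam('scene'); h=ray(c,[271,179],.303)[0]; v=h[:2]-[.602,-.037]; print(h,np.hypot(*v),np.degrees(np.arctan2(v[1],v[0]))-9.4)
th=np.radians(153.6+6*np.arange(13)); P=.1*np.c_[np.cos(th),np.sin(th)]/.05; print(np.diff(np.round(P-P[0],1),axis=0).round(1).tolist())
st=manip.state();im=manip.grab_frame('side')[165:205,240:300];cv2.imwrite('pics/s5.png',cv2.resize(im,None,fx=12,fy=12,interpolation=2))
E
```

```text
time: 8.95
tool_pos: [0.5137, 0.0067, 0.2884]
tool_rot: [-0.69, 0.691, -0.152, 0.153]
contact_force: [-0.5, 0.5, -0.6]
gripper_width: -0.002
r 0.098 ang 153.81422801330353 yaw(x) 335.11809392646296 Frad 0.6399724990475809 Ftan_ccw -0.2458287284455862 pos [0.5137 0.0067 0.2884] j [-0.13 -0.25  1.8  -0.    1.59 -1.27] t 8.95
[0.58120891 0.00377684 0.303     ] 0.04577138765331418 107.61590033605117
[[-0.1, -0.2], [0.0, -0.2], [-0.1, -0.2], [0.0, -0.2], [0.0, -0.2], [0.0, -0.2], [0.1, -0.2], [0.0, -0.2], [0.1, -0.2], [0.1, -0.2], [0.2, -0.2], [0.1, -0.1]]
```

View pics/s5.png

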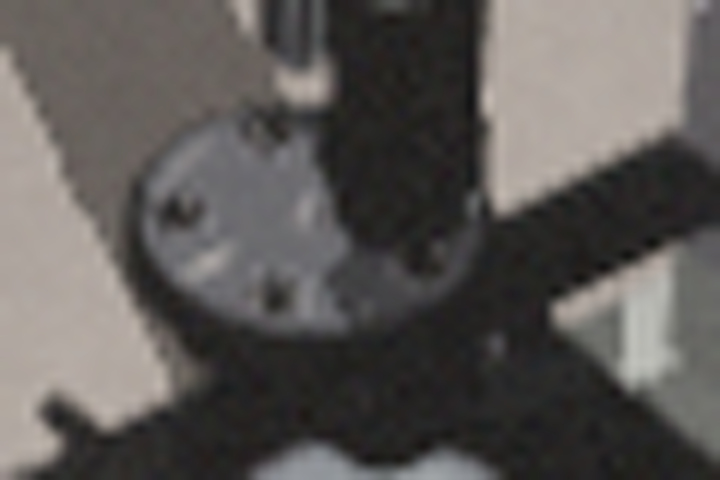

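```bash
python3 -m jog '{"offset":[[-0.1,-0.2,0],[0,-0.2,0],[-0.1,-0.2,0],[0,-0.2,0],[0,-0.2,0],[0,-0.2,0],[0.1,-0.2,0],[0,-0.2,0],[0.1,-0.2,0],[0.1,-0.2,0],[0.2,-0.2,0],[0.1,-0.1,0]],"angular":[[0,0,1],[0,0,1],[0,0,1],[0,0,1],[0,0,1],[0,0,1],[0,0,1],[0,0,1],[0,0,1],[0,0,1],[0,0,1],[0,0,1]],"jaw":[0,0,0,0,0,0,0,0,0,0,0,0]}' >/dev/null
python3 g.py
python3 - <<'E'
from h import *
S=cam('scene');D=cam('side')
p=ray(D,[240+232/12,165+213/12],.303)[0]
p=np.array([.605,-.037])
h=ray(D,[257.1,186.8],.303)[0]; v=h[:2]-p; print(h,np.hypot(*v),np.degrees(np.arctan2(v[1],v[0]))-9.4+180)
for n,sl,f in(('side',np.s_[165:205,240:300],12),('scene',np.s_[155:200,230:290],12)):
    im=manip.grab_frame(n)[sl];cv2.imwrite(f'pics/{n}6.png',cv2.resize(im,None,fx=f,fy=f,interpolation=2))
E
```

```text
r 0.0991 ang 227.3271143610886 yaw(x) 47.30347642776824 Frad 0.13890684059741876 Ftan_ccw 0.24980824159338366 pos [ 0.5344 -0.1094  0.288 ] j [-0.34 -0.17  1.73 -0.    1.58 -2.73] t 10.2
[ 0.6099862  -0.07627491  0.303     ] 0.03959015578802317 87.83535536088965
```

View pics/side6.png

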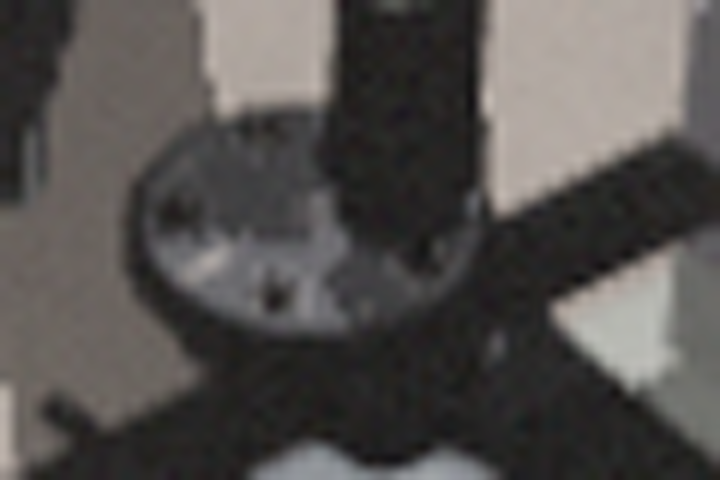

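View pics/scene6.png

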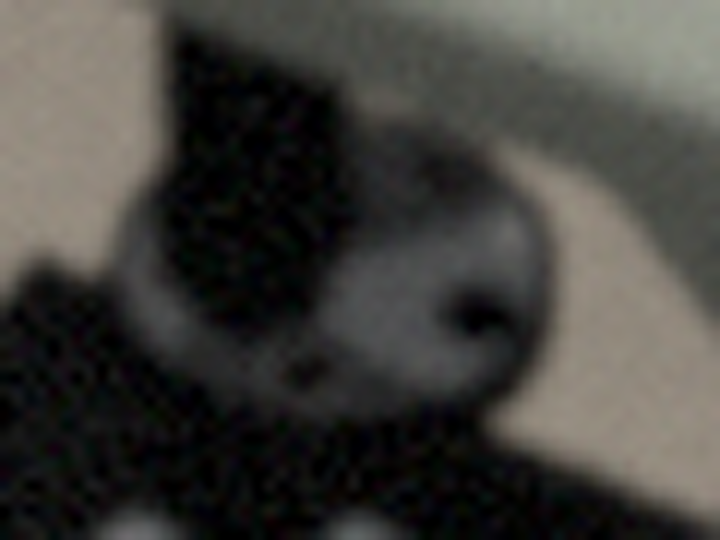

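The turret has moved about 72° clockwise, with the plain hole now at (475,312) in the scene zoom. Next is a second stroke.

```bash
python3 -m jog '{"offset":[[0.1,0.1,0],[0.1,0.1,0],[0.1,0.1,0],[0.08,0.08,0],[0.05,0.06,0],[0.03,0.04,0],[0,0,0],[0,0,0]],"angular":[[0,0,0],[0,0,0],[0,0,0],[0,0,0],[0,0,0],[0,0,0],[0,0,0],[0,0,0]],"jaw":[0,0,0,0,0,0,0,0]}' >/dev/null
python3 g.py; python3 plan.py 227 18 .0665 2
```

```text
r 0.0683 ang 226.93464176175223 yaw(x) 47.01357637109465 Frad 10.474752973926972 Ftan_ccw -0.028421655574265594 pos [ 0.555  -0.0864  0.2882] j [-0.28 -0.12  1.69 -0.01  1.58 -2.67] t 11.1
[[-0.07, 0.07], [-0.07, 0.07], [-0.06, 0.08], [-0.05, 0.08], [-0.05, 0.08], [-0.04, 0.09], [-0.04, 0.1], [-0.02, 0.09], [-0.03, 0.1], [-0.01, 0.09], [-0.01, 0.1], [0.0, 0.1], [0.01, 0.1], [0.01, 0.1], [0.03, 0.1], [0.03, 0.09], [0.03, 0.1], [0.04, 0.09]]
```

```bash
python3 -m jog '{"offset":[[-0.07,0.07,0],[-0.07,0.07,0],[-0.06,0.08,0],[-0.05,0.08,0],[-0.05,0.08,0],[-0.04,0.09,0],[-0.04,0.1,0],[-0.02,0.09,0],[-0.03,0.1,0]],"angular":[[0,0,-0.7],[0,0,-0.7],[0,0,-0.7],[0,0,-0.7],[0,0,-0.7],[0,0,-0.7],[0,0,-0.7],[0,0,-0.7],[0,0,-0.7]],"jaw":[0,0,0,0,0,0,0,0,0]}' >/dev/null
python3 g.py;  python3 - <<'E'
from h import *
im=manip.grab_frame('side')[165:205,240:300];cv2.imwrite('pics/s7.png',cv2.resize(im,None,fx=12,fy=12,interpolation=2))
E
python3 -m jog '{"offset":[[-0.01,0.09,0],[-0.01,0.1,0],[0,0.1,0],[0.01,0.1,0],[0.01,0.1,0],[0.03,0.1,0],[0.03,0.09,0],[0.03,0.1,0],[0.04,0.09,0],[0,0,0]],"angular":[[0,0,-0.7],[0,0,-0.7],[0,0,-0.7],[0,0,-0.7],[0,0,-0.7],[0,0,-0.7],[0,0,-0.7],[0,0,-0.7],[0,0,-0.7],[0,0,0]],"jaw":[0,0,0,0,0,0,0,0,0,0]}' >/dev/null
python3 g.py;  python3 - <<'E'
from h import *
im=manip.grab_frame('side')[165:205,240:300];cv2.imwrite('pics/s8.png',cv2.resize(im,None,fx=12,fy=12,interpolation=2))
E
```

```text
r 0.0695 ang 189.01763578626725 yaw(x) 9.053657000375374 Frad 10.095632109730849 Ftan_ccw 2.6977202276629426 pos [ 0.5329 -0.0474  0.2882] j [-0.23 -0.19  1.75 -0.    1.59 -1.95] t 12.0
r 0.0705 ang 149.49864372570667 yaw(x) 331.5256797586209 Frad 7.185107154414596 Ftan_ccw -2.1442583266324555 pos [ 0.5409 -0.0007  0.2882] j [-0.14 -0.17  1.74  0.    1.58 -1.21] t 13.05
```

View pics/s7.png

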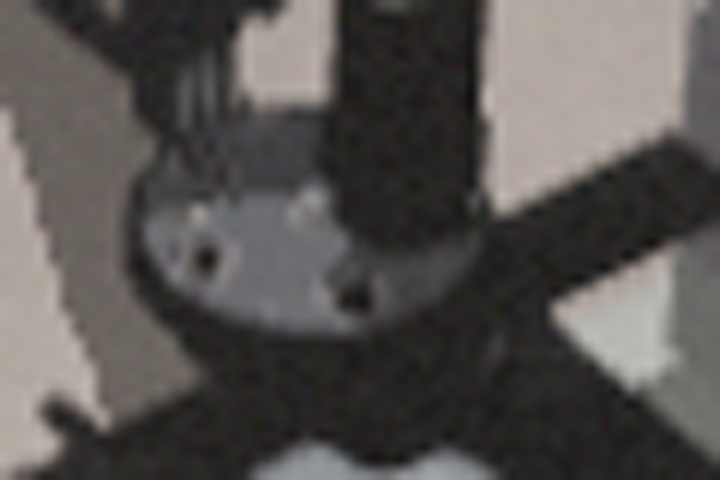

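View pics/s8.png

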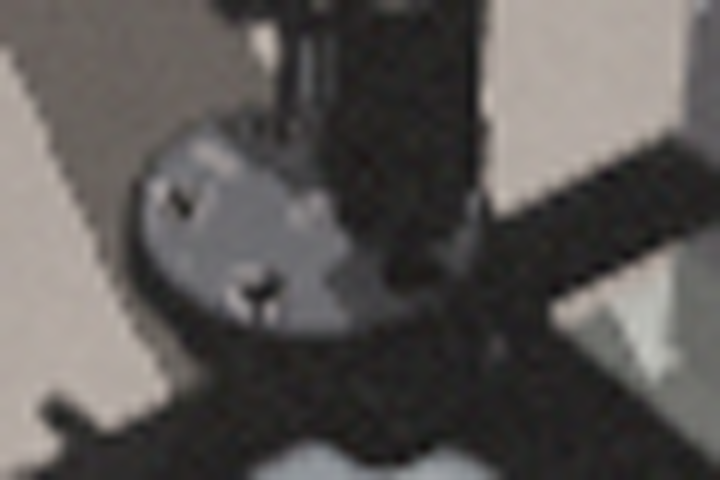

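```bash
python3 -m jog '{"offset":[[-0.18,0.1,0],[-0.18,0.1,0],[-0.18,0.1,0],[0,0,0],[0,0,0]],"angular":[[0,0,0],[0,0,0],[0,0,0],[0,0,0],[0,0,0]],"jaw":[0,0,0,0,0]}' >/dev/null
python3 g.py
python3 - <<'E'
from h import *
st=manip.state();im=manip.grab_frame('side')[165:205,240:300];cv2.imwrite('pics/s9.png',cv2.resize(im,None,fx=12,fy=12,interpolation=2))
im=manip.grab_frame('wrist');cv2.imwrite('pics/w9.png',cv2.resize(im,(768,576)))
D=cam('side')
for u,v in [(215,158)]:
    P=ray(D,[240+u/12,165+v/12],.303)[0]; w=P[:2]-[.606,-.038]; print(P,np.hypot(*w),np.degrees(np.arctan2(w[1],w[0]))-9.4+180)
E
```

```text
r 0.0997 ang 150.71033154679301 yaw(x) 331.5227137999699 Frad -0.3405960701366158 Ftan_ccw 0.48693028156792534 pos [0.5146 0.0123 0.2884] j [-0.12 -0.24  1.79 -0.    1.59 -1.19] t 13.6
[ 0.56648423 -0.0506058   0.303     ] 0.041477729588901446 8.293043723671673
```

View pics/s9.png

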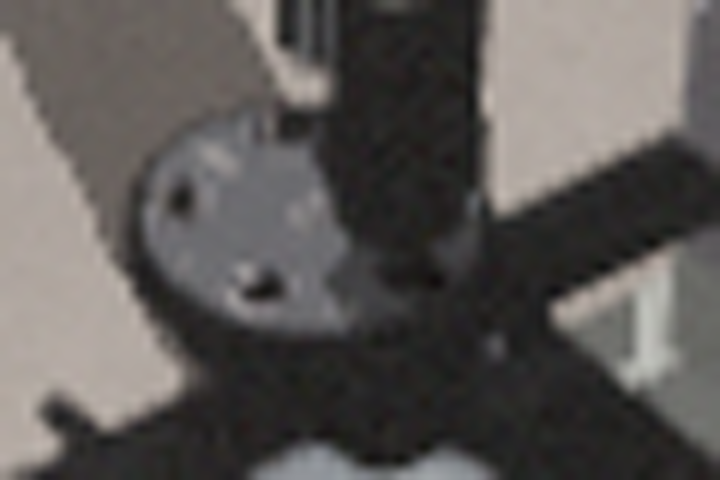

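View pics/w9.png

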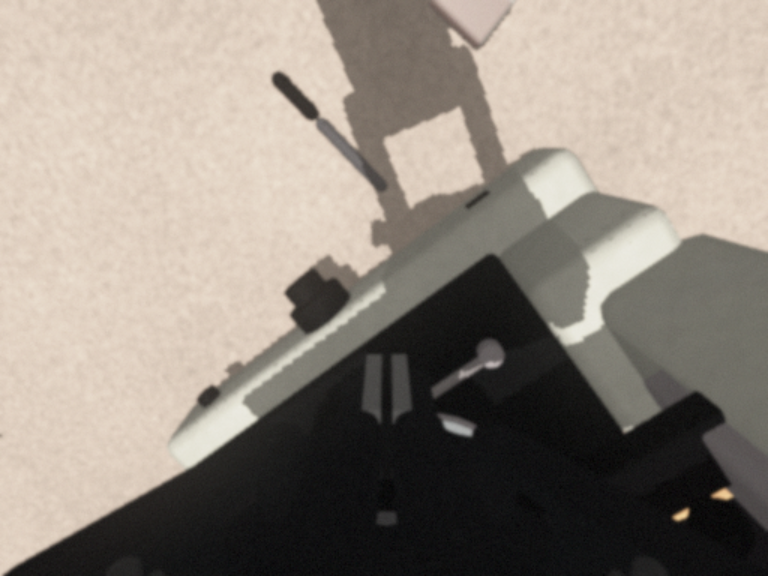

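The bar points nearly straight away from the lamp, at zoomed (215,158). I'll go back to the viewing pose for a precise check.

```bash
python3 -m jog '{"offset":[[-0.2,0,0.2],[-0.2,0,0.4],[-0.2,-0.1,0.5],[-0.2,-0.2,0.5],[-0.1,-0.3,0.5],[-0.1,-0.3,0.5],[-0.1,-0.3,0],[0,-0.2,0],[0,0,0],[0,0,0],[0,0,0]],"angular":[[0,0,-1],[0,0,-1],[0,0,-1],[0,0,-1],[0,0,-1],[0,0,-1],[0,0,-1],[0,0,-1],[0,0,-0.7],[0,0,0],[0,0,0]],"jaw":[0,0,0,0,0,0,0,0,0,0,0]}' 
python3 - <<'E'
from h import *
st=manip.state(); im=manip.grab_frame('wrist'); c=cam('wrist',st)
np.savez('w2.npz',K=c[0],R=c[1],t=c[2]); cv2.imwrite('pics/w10.png',im); cv2.imwrite('pics/w10z.png',cv2.resize(im,(768,576),interpolation=2))
E
```

```text
time: 14.8
tool_pos: [0.4599, -0.0579, 0.4181]
tool_rot: [-0.539, 0.539, -0.457, 0.457]
contact_force: [0.4, -0.1, -1.4]
gripper_width: 0.001
```

View pics/w10z.png

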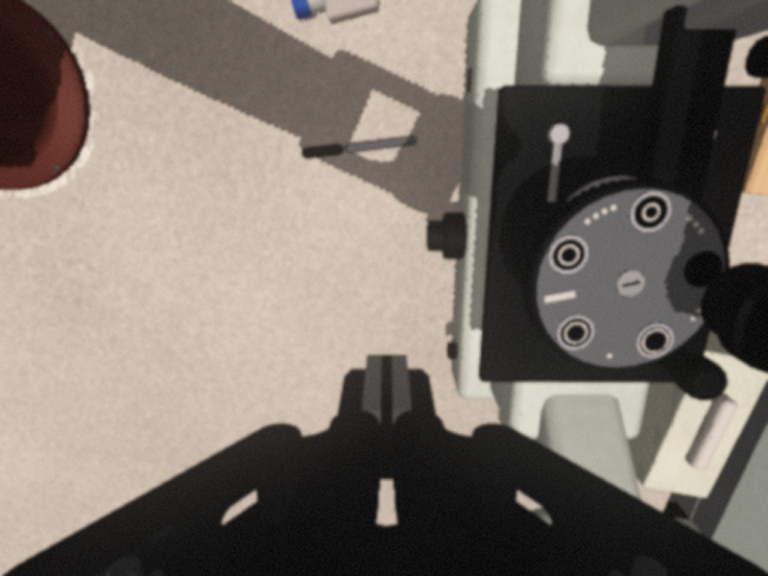

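```bash
cat > ang.py <<'E'
from h import *
d=np.load('w2.npz');c=(d['K'],d['R'],d['t'])
P=np.array([[704,268],[650,211],[569,254],[576,332],[655,341]])/1.5  # hole, then ccw
W=ray(c,P,.303)[:,:2]; p=W.mean(0); print(p)
v=W-p; a=np.degrees(np.arctan2(v[:,1],v[:,0])); print(np.hypot(*v.T).round(4)); print(((a-9.35-np.array([0,72,144,216,288])+180)%360-180).round(1))
E=ray(c,np.array([[501,87],[480,379]])/1.5,.19); e=(E[0]-E[1])[:2]; print('yaw',np.degrees(np.arctan2(-e[0],e[1])))
E
python3 ang.py
```

```text
[ 0.6012953  -0.03595166]
[0.0424 0.0424 0.0422 0.0422 0.0429]
[12.4 12.5 11.6 12.1 11.5]
yaw 9.28566615080194
```

The bar is at zoomed (560,297) and the hole is at the lamp, (704,268). The turret reads about +12°, so it isn't quite home. I'll wait and see whether it's still settling.

```bash
python3 -m jog '{"offset":[[0,0,0],[0,0,0],[0,0,0],[0,0,0],[0,0,0],[0,0,0],[0,0,0],[0,0,0],[0,0,0],[0,0,0]],"angular":[[0,0,0],[0,0,0],[0,0,0],[0,0,0],[0,0,0],[0,0,0],[0,0,0],[0,0,0],[0,0,0],[0,0,0]],"jaw":[0,0,0,0,0,0,0,0,0,0]}' 
python3 - <<'E'
from h import *
im=manip.grab_frame('wrist'); a=cv2.imread('pics/w10.png')
d=cv2.absdiff(im,a)[110:260,340:500]; print(d.max(),d.mean(), cv2.phaseCorrelate(cv2.cvtColor(im,6)[170:235,365:405].astype(float),cv2.cvtColor(a,6)[170:235,365:405].astype(float)))
# templ track of bar & mounts
for n,(u,v) in dict(bar=(373,198),m3=(379,169),m4=(384,221),m2=(433,141),m5=(437,227)).items():
    t=a[v-10:v+11,u-12:u+13]; r=cv2.matchTemplate(im[v-20:v+21,u-22:u+23],t,5); l=cv2.minMaxLoc(r); print(n,l[1],np.array(l[3])-10)
E
```

```text
time: 15.85
tool_pos: [0.4598, -0.0578, 0.4182]
tool_rot: [-0.539, 0.539, -0.458, 0.458]
contact_force: [-0.7, 1.0, -0.5]
gripper_width: 0.002
35 2.8750694444444442 ((-0.1719816564433927, 0.006308236099236808), 0.9948532732586977)
bar 0.9964284300804138 [0 0]
m3 0.9940375089645386 [0 0]
m4 0.9894281029701233 [0 0]
m2 0.9950429201126099 [0 0]
m5 0.9936457872390747 [0 0]
```

It's static at +12°, so friction holds it short of the click's centre. I'll nudge it about 12° further clockwise with a short stroke.

```bash
python3 -m jog '{"offset":[[0,0,0],[0,0,0],[0,0,0],[0,0,0],[0,0,0],[0,0,0],[0.1,0,0],[0.1,0,0],[0.1,0,0],[0.1,0,0],[0.1,-0.1,0],[0.1,0,0]],"angular":[[0,0,1],[0,0,1],[0,0,1],[0,0,1],[0,0,1],[0,0,1],[0,0,1],[0,0,1],[0,0,1],[0,0,1],[0,0,1],[0,0,1]],"jaw":[0,0,0,0,0,0,0,0,0,0,0,0]}' >/dev/null
python3 -m jog '{"offset":[[0.1,0,-0.4],[0.1,0,-0.4],[0.1,0,-0.4],[0,0,-0.4],[0,0,-0.4],[0,0,-0.4],[0,0,-0.2],[0,0,0],[0,0,0]],"angular":[[0,0,1],[0,0,1],[0,0,1],[0,0,1],[0,0,0],[0,0,0],[0,0,0],[0,0,0],[0,0,0]],"jaw":[0,0,0,0,0,0,0,0,0]}' >/dev/null
python3 g.py
```

```text
r 0.1001 ang 195.2827033640672 yaw(x) 15.309872407746516 Frad -0.42098592246735594 Ftan_ccw -0.21605623395400178 pos [ 0.5051 -0.0629  0.289 ] j [-0.27 -0.26  1.81  0.    1.59 -2.11] t 18.0
```

```bash
python3 -m jog '{"offset":[[0.1,0.03,0],[0.1,0.03,0],[0.1,0.03,0],[0.1,0.02,0],[0.1,0.03,0],[0.07,0.02,0],[0.04,0.01,0],[0.03,0.01,0],[0,0,0],[0,0,0]],"angular":[[0,0,0],[0,0,0],[0,0,0],[0,0,0],[0,0,0],[0,0,0],[0,0,0],[0,0,0],[0,0,0],[0,0,0]],"jaw":[0,0,0,0,0,0,0,0,0,0]}' >/dev/null
python3 g.py
python3 -m jog '{"offset":[[-0.01,0.05,0],[-0.01,0.05,0],[-0.01,0.05,0],[-0.01,0.05,0],[0,0.05,0],[0,0.05,0],[0,0,0],[0,0,0]],"angular":[[0,0,-0.35],[0,0,-0.35],[0,0,-0.35],[0,0,-0.35],[0,0,-0.35],[0,0,-0.35],[0,0,0],[0,0,0]],"jaw":[0,0,0,0,0,0,0,0]}' >/dev/null
python3 g.py
```

```text
r 0.0693 ang 194.98851592802495 yaw(x) 15.277924628446007 Frad 9.207107385405473 Ftan_ccw -1.3788428869401945 pos [ 0.5347 -0.0544  0.2881] j [-0.24 -0.18  1.74 -0.    1.59 -2.08] t 19.0
r 0.0697 ang 182.58337024465192 yaw(x) 2.664347791990977 Frad 11.850809463053041 Ftan_ccw 1.9621948016932211 pos [ 0.532  -0.0396  0.2881] j [-0.21 -0.19  1.75 -0.    1.59 -1.83] t 19.8
```

```bash
python3 -m jog '{"offset":[[-0.15,0,0],[-0.2,0,0],[-0.2,0,0],[0,0,0.4],[0,0,0.4],[-0.1,0,0.4],[-0.1,0,0.4],[-0.2,0,0.4],[-0.2,-0.1,0.4],[-0.2,-0.1,0.2],[-0.2,-0.1,0],[-0.1,-0.1,0]],"angular":[[0,0,0],[0,0,0],[0,0,-1],[0,0,-1],[0,0,-1],[0,0,-1],[0,0,-1],[0,0,-1],[0,0,-1],[0,0,-1],[0,0,-1],[0,0,-1]],"jaw":[0,0,0,0,0,0,0,0,0,0,0,0]}' >/dev/null
python3 -m jog '{"offset":[[0,0,0],[0,0,0],[0,0,0],[0,0,0],[0,0,0],[0,0,0]],"angular":[[0,0,-1],[0,0,-1],[0,0,-1],[0,0,-1],[0,0,0],[0,0,0]],"jaw":[0,0,0,0,0,0]}'
python3 - <<'E'
from h import *
st=manip.state(); im=manip.grab_frame('wrist'); c=cam('wrist',st)
np.savez('w2.npz',K=c[0],R=c[1],t=c[2]); cv2.imwrite('pics/w11.png',im); cv2.imwrite('pics/w11z.png',cv2.resize(im,(768,576),interpolation=2))
E
```

```text
time: 21.6
tool_pos: [0.4521, -0.0587, 0.4183]
tool_rot: [0.537, -0.537, 0.46, -0.46]
contact_force: [-0.8, 0.1, -0.7]
gripper_width: -0.002
```

View pics/w11z.png

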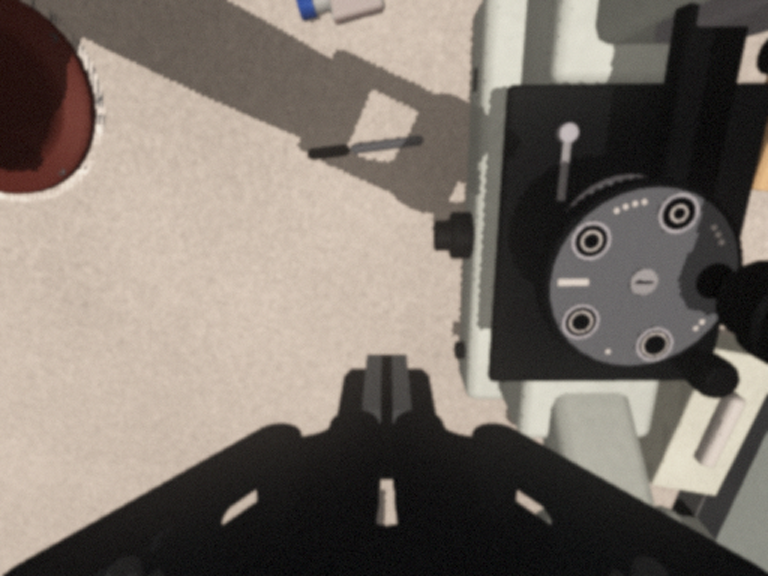

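```bash
sed -i 's/^P=.*/P=np.array([[714,281],[679,213],[591,240],[581,321],[655,344]])\/1.5/; s/\[501,87\],\[480,379\]/[511,87],[490,379]/' ang.py; python3 ang.py
python3 - <<'E'
from h import *
d=np.load('w2.npz');c=(d['K'],d['R'],d['t'])
W=ray(c,np.array([[558,282],[589,282],[644,282]])/1.5,.303)[:,:2]; v=W[1]-W[0]; print('bar',np.degrees(np.arctan2(v[1],v[0]))-9.35); v=W[2]-W[0]; print(np.degrees(np.arctan2(v[1],v[0]))-9.35)
E
```

```text
[ 0.60129473 -0.03609122]
[0.0414 0.0423 0.0425 0.042  0.0426]
[-0.1 -0.4 -0.2  0.1  0.4]
yaw 9.120547822234695
bar -0.47928253573226165
-0.47928253573227053
```

The hole and bar now read 0° within about 0.5°. Last check: is it still at rest, and are the dish and other things where they were?

```bash
python3 -m jog '{"offset":[[0,0,0],[0,0,0],[0,0,0],[0,0,0],[0,0,0]],"angular":[[0,0,0],[0,0,0],[0,0,0],[0,0,0],[0,0,0]],"jaw":[0,0,0,0,0]}' 
python3 - <<'E'
from h import *
im=manip.grab_frame('wrist'); a=cv2.imread('pics/w11.png')
for n,(u,v) in dict(bar=(382,188),m3=(394,160),m4=(387,214)).items():
    t=a[v-10:v+11,u-12:u+13]; r=cv2.matchTemplate(im[v-20:v+21,u-22:u+23],t,5); l=cv2.minMaxLoc(r); print(n,round(l[1],3),np.array(l[3])-10)
for n,pts in (('side',dict(dish=(271,211),tel=(261,221),tip=(350,184),med=(357,208),rack=(128,253))),('scene',dict(dish=(250,209),flask=(397,288),med=(348,306),pip=(403,242),rack=(178,140)))):
    im=manip.grab_frame(n); a=cv2.imread(f'pics/{n}0.png'); cv2.imwrite(f'pics/{n}_end.png',im)
    for k,(u,v) in pts.items():
        t=a[v-12:v+13,u-14:u+15]; r=cv2.matchTemplate(im[v-22:v+23,u-24:u+25],t,5); l=cv2.minMaxLoc(r); print(n,k,round(l[1],3),np.array(l[3])-10)
E
```

```text
time: 22.15
tool_pos: [0.4523, -0.0588, 0.4182]
tool_rot: [0.537, -0.537, 0.461, -0.461]
contact_force: [-0.1, 0.4, 0.0]
gripper_width: -0.002
bar 0.984 [0 0]
m3 0.951 [0 0]
m4 0.968 [0 0]
side dish 0.998 [0 0]
side tel 0.997 [0 0]
side tip 0.999 [0 0]
side med 0.998 [0 0]
side rack 0.999 [0 0]
scene dish 0.995 [0 0]
scene flask 0.97 [0 0]
scene med 0.991 [0 0]
scene pip 0.98 [0 0]
scene rack 0.996 [0 0]
```

View pics/side_end.png

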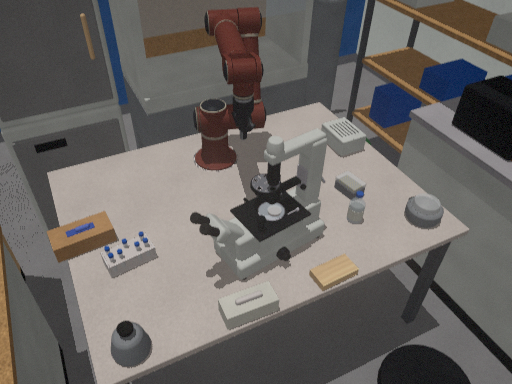

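The side view shows everything where it was, with the dish at (271,211) and the arm clear of the microscope. Handing in.

```bash
python3 -c "
from plant import manip
print(manip.job_done())"
```

```text
the job is handed in; nothing more can be done
None
```

The condenser turret is back at brightfield: its open hole is under the lamp, and I handed the job in at about 22 s (limit 61 s). I turned it clockwise with the shut fingertips on the rim: two strokes of about 75° and a final nudge of about 12°, with 5–16 N of radial pressing force.

**Turret angle:** the last close-up puts all five places and the white bar within about 0.5° of set (limit 5.2°). It did not move over the next 0.5 s.

**Other objects:** the dish and the items I compared (telescope, bottle, rack, flask and others) show no shift in the side and scene views. I did not compare the marker separately, but the arm never went near it. The arm ended clear of everything, with contact force near zero.

**What disagreed:** after the second stroke the turret rested 12° short instead of being pulled fully home, so I added the nudge. It also started about 22° off a stop. The 0° reading therefore comes from the camera angle, and I did not see a clear snap into the click.

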